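# Turn up the drained beaker and load the shaker

### The arm

A 7-joint arm with a two-finger parallel gripper is mounted at the origin on the work surface. World frame = base frame: x ahead of the robot, y to its left, z up, the work surface at z = 0. Lengths are in m, angles in rad, forces in N, time in s.
With the tool pointing down it reaches from about 0.4 to 0.9 m from the base axis. Payload 5.6 kg.
Tool frame: the origin (TCP) lies at the very end of the fingers, on their centre line; the grasp point (between the pads) lies 19 mm behind it; z points along the fingers, y is the line along which they close (so a half turn about z gives the same grasp; the last joint's range is limited). The gripper opens to 92 mm and grips with 3 to 60 N. Pads are 20 mm wide; open, the fingers measure 128 mm over their backs; the gripper's body (75 mm by 189 mm) begins 69 mm behind the grasp point.
Start: joints at [1.093, 0.468, -0.012, 1.603, 0.006, 1.071, -0.056], TCP at [0.274, -0.59, 0.215] pointing down, gripper open.
Joint ranges: [-2.53, 2.53], [-0.31, 2.02], [-1.57, 1.55], [0.28, 2.44], [-1.29, 4.43], [0.15, 1.84], [-2.92, 2.92]. Speed limits (rad/s): [2.57, 2.57, 3.14, 3.14, 3.14, 3.14, 3.14].

### API

Orientations are given as a unit quaternion [x, y, z, w].
In Python, from station import r gives the robot as it stands.
- The arm moves only by the tool apply_moves, never from a script. Its argument "increments" is one flat list of numbers, 4 for each row, row after row: the shift along the world's x, y, z in m, then the turn about the world's z in rad. A call has 1 to 20 rows; each row is the pose to reach, as a shift and turn from the pose commanded when the call began; what a row does not reach only later rows make up. A row lasts 1/8 s, in which the tool goes at most 62.5 mm and 10.7 degrees, less where a joint would pass 70% of its speed; a pose out of reach is approached as far as the arm can. A call with a gripper value outside its range is refused whole. "claw" is the opening, from 0 (shut) to 1 (fully open), set as the call begins (left out, the last holds). The fingers move at their own pace and stop on an object; "force" is the grip in N (left out, the last holds). Time passes only in rows, so rows that repeat a pose let the fingers close. It gives the time, the measured TCP pose, the force, the opening and the grip force at its end, in the units of the state.
- r.read_state(): the state, without advancing time (a new reading comes with each control period).
- r.camera(name): name is "scene" or "top"; returns (picture, depth): 420x560x3 uint8, red, green, blue; 420x560 float32, m along the optical axis (not along the pixel's ray), 0 where there is no reading.
- r.camera_info(name): a dict with "fx", "fy", "cx", "cy" (pixels), "R" (3x3) and "t" (3): a world point X has camera coordinates R X + t. Camera axes: x right, y down, z forward; pixel columns grow to the right and rows downward; lengths in m; the calibration is good to about 2 mm. A picture is of the moment at which its call begins. camera_info takes no time and is no camera call.
- r.hand_in(): hands the job in; it is judged then, once.
Trained networks look in the newest picture that a camera, given by its name, has taken for a name from the list of things; names that differ only in an ending like _2 or _b are one class to them, and where a whole thing is asked for, a point or a joint stands for the part that bears it (a point fixed in the world has none). Each returns a list of dicts, best first, with "p" (0 to 1); they miss things now and then, are a little off and sometimes report something else, mostly with a low value. They report only what shows in the picture. A call takes as long as a camera call. They do not tell look-alikes from the thing itself.
- r.regions_of(camera, label): "mask" (420x560 bool, what is visible of it) and "extent" ([left, top, right, bottom] in pixels, round what is visible of it).
- r.pinpoint(camera, label): "location" ([column, row] in pixels: a listed point, or the origin of a listed thing).
The state is a dict: "clock": time; "qpos": joint angles; "joint_vel": joint speeds; "joint_torque": joint torques, N m; "ee_pos": TCP position; "tool_rot": TCP orientation; "ft_force": force on the tool from outside, world axes, zero at the start; "wrist_torque": the same for the moment, N m; "gripper_width": finger opening in m; "grip_force": force on a finger pad.
Only numpy, scipy, OpenCV 4.12 (cv2) and the standard library are available. Lean on these libraries where they do the work, as an engineer would, in place of code of your own. Each camera call takes 0.05 s, during which the arm holds its last target. There are 200 camera calls.

### The job

The tall steel beaker has drained mouth-down on the bench. Turn it mouth-up and stand it in the round retaining ring on the deck of the shaker, flat on the deck. Set it down gently whenever you let go of it: it must not drop or topple over. Leave the other things where they stand.

Things in the scene. Friction and masses are not known exactly. Their poses are not given: they have to be found in the camera images.
- beaker: straight-sided open steel beaker, 60 mm outside diameter, 90 mm tall, walls 3 mm, closed base 4 mm, about 180 g. Origin: centre of the outside of its closed base; +z runs along its axis from the base towards the mouth (the mouth is at z = 90 mm). It starts mouth-down, so its origin is 90 mm above the bench and its z axis points down.
- holder (a point): centre of the retaining ring, on the top face of the shaker's deck (80 mm above the bench). z is up. The steel ring stands 14 mm above the deck: inner diameter 65 mm up to 8 mm above the deck, then flaring to 71 mm at its top edge; outer diameter 81 mm at the top.
- shaker: orbital shaker fixed to the bench: grey housing 200 x 200 mm with an aluminium deck 190 x 190 mm, deck top 80 mm high, retaining ring in the middle of the deck. Origin: centre of its underside; z up, front (black display and knob) towards its -x.
- dish: low wide steel dish, mouth-down, 120 mm diameter, 48 mm high; bystander. Origin: centre of the outside of its base (on top, 48 mm above the bench).
- wash_bottle: white plastic wash bottle with blue cap and spout, 72 mm diameter, 195 mm tall; bystander. Origin: centre of its underside.
- jar: brown glass jar with white cap, 68 mm diameter, 85 mm tall; bystander. Origin: centre of its underside.
Mind the look-alikes: they are no part of the job. Leave any purple or yellow look-alike of the beaker alone.

How it is judged:
By the outcome, as a careful person would: the job done as asked, in the order asked, and still so for the second after the job is handed in, with the robot touching nothing.
It also fails if it takes over 72 s, if anything falls off the work surface, if the arm or the gripper's body presses on something with over 40 N, if the wrist force passes 120 N, or if a joint passes its speed limit or range.

## Working session

There is one attempt and no reset: what is moved stays moved. The work goes in short steps, Python scripts to look and compute and a tool call to move; the robot and the scene stay as the last step left them, time stands still between calls to the robot, and variables do not carry over. Pictures are saved under pics/ and viewed, at most 12 in all, crops included, and the job is handed in when it is done.

Besides the shell and the picture viewer there is one more tool, called after "Emit:" by a JSON object that holds its "method" and its "body". apply_moves: Moves the arm, as the interface text tells. Its arguments: {"type":"object","properties":{"increments":{"type":"array"},"claw":{"type":"number"},"force":{"type":"number"}},"required":["increments"]}

```bash
mkdir -p pics; cat > h.py <<'E'
from station import r
import numpy as np, cv2
def pts(cam,d,m):
    c=r.camera_info(cam); v,u=np.nonzero(m&(d>0)); z=d[v,u]
    P=np.c_[(u-c['cx'])/c['fx']*z,(v-c['cy'])/c['fy']*z,z]
    return (P-np.array(c['t']))@np.array(c['R'])
def save(n,im,s=1,box=None):
    if box: im=im[box[1]:box[3],box[0]:box[2]]
    cv2.imwrite('pics/'+n,cv2.resize(im[...,::-1],None,fx=s,fy=s,interpolation=cv2.INTER_CUBIC))
E
python3 - <<'E'
from h import *
s={}
for cam in('scene','top'):
    im,d=r.camera(cam); save(cam+'1.png',im); np.savez(cam+'1.npz',im=im,d=d)
    for l in('beaker','shaker','dish','wash_bottle','jar'):
        for g in r.regions_of(cam,l):
            if g['p']<.2: continue
            P=pts(cam,d,g['mask']); zt=np.percentile(P[:,2],97); T=P[P[:,2]>zt-.008]
            col=np.median(im[g['mask']],0)
            print(cam,l,round(g['p'],2),g['extent'],'ztop',zt.round(3),'topmid',((T.min(0)+T.max(0))/2).round(3),'ext',(T.max(0)-T.min(0)).round(3),col)
    print(cam,'holder',r.pinpoint(cam,'holder'))
st=r.read_state(); print(st['ee_pos'],st['tool_rot'],st['gripper_width'],st['clock'])
E
```

```text
scene beaker 0.95 [360.5, 163.7, 386.8, 199.1] ztop 0.093 topmid [0.597 0.305 0.09 ] ext [0.062 0.064 0.01 ] [104.  60. 116.]
scene beaker 0.9 [278.9, 141.8, 299.8, 179.5] ztop 0.093 topmid [0.359 0.246 0.091] ext [0.057 0.06  0.01 ] [202. 166.  66.]
scene beaker 0.77 [318.7, 150.3, 343.2, 193.4] ztop 0.093 topmid [0.474 0.276 0.09 ] ext [0.06  0.064 0.01 ] [143. 135. 131.]
scene shaker 0.73 [110.9, 243.4, 255.5, 371.6] ztop 0.091 topmid [ 0.528 -0.276  0.091] ext [0.194 0.195 0.015] [254. 253. 249.]
scene dish 0.77 [248.5, 190.3, 299.0, 233.9] ztop 0.052 topmid [0.458 0.064 0.049] ext [0.103 0.106 0.011] [225. 217. 210.]
scene jar 0.61 [360.7, 193.4, 388.0, 240.5] ztop 0.088 topmid [0.67  0.194 0.085] ext [0.058 0.061 0.01 ] [148.  93.  54.]
scene holder [{'location': [177.9, 288.8], 'p': 0.57}]
top beaker 0.73 [109.2, 149.7, 157.2, 185.8] ztop 0.092 topmid [0.595 0.306 0.089] ext [0.059 0.058 0.01 ] [155.  72. 185.]
top beaker 0.67 [121.5, 217.1, 165.4, 250.7] ztop 0.092 topmid [0.47  0.276 0.09 ] ext [0.056 0.06  0.011] [222. 216. 213.]
top beaker 0.55 [136.3, 282.0, 177.3, 317.2]
[... 223 characters left out ...]
4.8, 160.2, 501.2, 276.1] ztop 0.092 topmid [ 0.528 -0.277  0.091] ext [0.177 0.186 0.014] [235. 243. 235.]
top dish 0.91 [224.6, 216.0, 289.9, 281.8] ztop 0.051 topmid [0.452 0.065 0.048] ext [0.103 0.103 0.011] [231. 227. 225.]
top wash_bottle 0.75 [266.4, 97.3, 315.3, 149.8] ztop 0.191 topmid [0.667 0.021 0.192] ext [0.04  0.035 0.017] [ 98. 103. 155.]
top jar 0.84 [174.0, 113.2, 218.9, 158.4] ztop 0.087 topmid [0.667 0.193 0.084] ext [0.059 0.058 0.01 ] [231. 241. 231.]
top holder [{'location': [136.2, 232.9], 'p': 0.74}, {'location': [442.5, 209.7], 'p': 0.63}]
[ 0.27377287 -0.58954912  0.21463062] [ 9.76469683e-01  2.15654715e-01 -7.86412307e-06  3.99688613e-05] 0.09208280212777283 0.7
```

View pics/scene1.png

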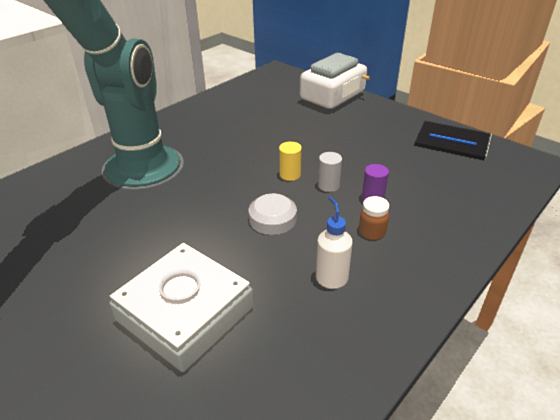

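View pics/top1.png

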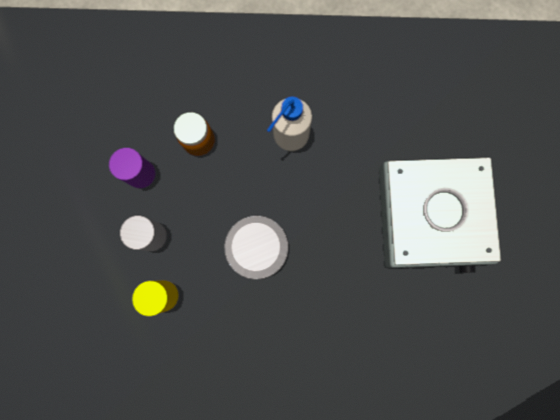

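Candidates: yellow (290,161 scene), steel-grey (330,172), purple (375,184). The grey one is bare steel, the right size, with closed base up. I'll confirm it in a crop.

```bash
python3 - <<'E'
from h import *
for cam in('scene','top'):
    f=np.load(cam+'1.npz'); im,d=f['im'],f['d']
    P=pts(cam,d,np.ones(d.shape,bool))
    for n,c,lo,hi in(('ring',(.528,-.277),.087,.105),('bk',(.472,.276),.083,.1)):
        T=P[(np.hypot(P[:,0]-c[0],P[:,1]-c[1])<.05)&(P[:,2]>lo)&(P[:,2]<hi)]
        (x,y),rad=cv2.minEnclosingCircle(T[:,:2].astype(np.float32)); print(cam,n,len(T),x,y,rad,np.median(T[:,2]))
f=np.load('scene1.npz'); save('crop.png',f['im'],6,(270,125,400,210))
E
```

```text
scene ring 439 0.5265864729881287 -0.27474403381347656 0.041505735367536545 0.09350248756829262
scene bk 268 0.4722209572792053 0.2769452631473541 0.03266644850373268 0.09109364243711261
top ring 515 0.5270355343818665 -0.2752198278903961 0.040213312953710556 0.09313839222961148
top bk 902 0.4712023138999939 0.27632179856300354 0.030516719445586205 0.08984707762801655
```

View pics/crop.png

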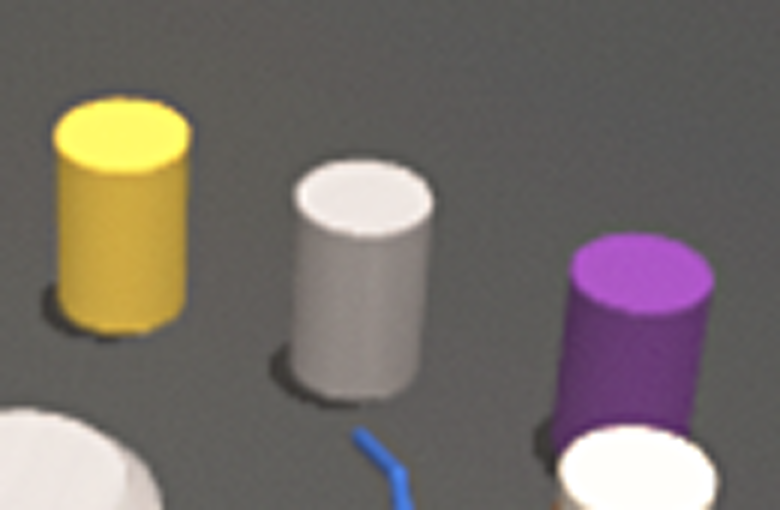

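The middle one, at crop (362,280), is bare steel. The purple and yellow look-alikes stand on either side of it, so I'm moving to hover over the steel one.

Emit:
{"method": "apply_moves", "body": {"increments": [0.033,0.043,0,0,0.066,0.087,0,0,0.1,0.13,0,-0.02,0.13,0.173,0,-0.04,0.16,0.217,0,-0.06,0.19,0.26,0,-0.08,0.198,0.303,0,-0.1,0.198,0.347,0,-0.12,0.198,0.39,0,-0.14,0.198,0.433,0,-0.16,0.198,0.476,0,-0.18,0.198,0.52,0,-0.19,0.198,0.563,0,-0.19,0.198,0.606,0,-0.19,0.198,0.65,0,-0.19,0.198,0.693,0,-0.19,0.198,0.736,0,-0.19,0.198,0.78,0,-0.19,0.198,0.823,0,-0.19,0.198,0.866,0,-0.19], "claw": 1}}

```text
clock: 3.2
ee_pos: [0.4718, 0.2777, 0.2148]
tool_rot: [0.993, 0.122, 0.0, 0.0]
ft_force: [1.1, 0.5, -0.1]
gripper_width: 0.0919
grip_force: 0.0
```

Emit:
{"method": "apply_moves", "body": {"increments": [0,0,-0.03,0,0,0,-0.07,0,0,0,-0.11,0,0,0,-0.15,0,0,0,-0.18,0,0,0,-0.199,0,0,0,-0.199,0,0,0,-0.199,0]}}

```text
clock: 4.2
ee_pos: [0.4725, 0.277, 0.0166]
tool_rot: [0.993, 0.122, 0.001, -0.0]
ft_force: [0.8, -0.5, 0.9]
gripper_width: 0.0919
grip_force: 0.0
```

Emit:
{"method": "apply_moves", "body": {"increments": [0,0,0,0,0,0,0,0,0,0,0,0,0,0,0,0,0,0,0,0,0,0,0,0,0,0,0,0,0,0,0,0], "claw": 0, "force": 12}}

```text
clock: 5.2
ee_pos: [0.472, 0.2767, 0.0159]
tool_rot: [0.993, 0.122, 0.0, -0.0]
ft_force: [-1.1, 0.0, 5.3]
gripper_width: 0.061
grip_force: 12.0
```

Emit:
{"method": "apply_moves", "body": {"increments": [0,0,0.01,0,0,0,0.03,0,0,0,0.06,0,0,0,0.09,0,0,0,0.11,0,0,0,0.11,0,0,0,0.11,0]}}

```text
clock: 6.08
ee_pos: [0.4712, 0.2759, 0.1247]
tool_rot: [0.993, 0.122, -0.001, 0.0]
ft_force: [-0.2, 0.1, -2.0]
gripper_width: 0.061
grip_force: 12.0
```

```bash
python3 - <<'E'
from h import *
im,d=r.camera('scene'); save('s2.png',im,5,(260,80,420,200)); print(r.read_state()['gripper_width'])
E
```

```text
0.06093149528065543
```

View pics/s2.png

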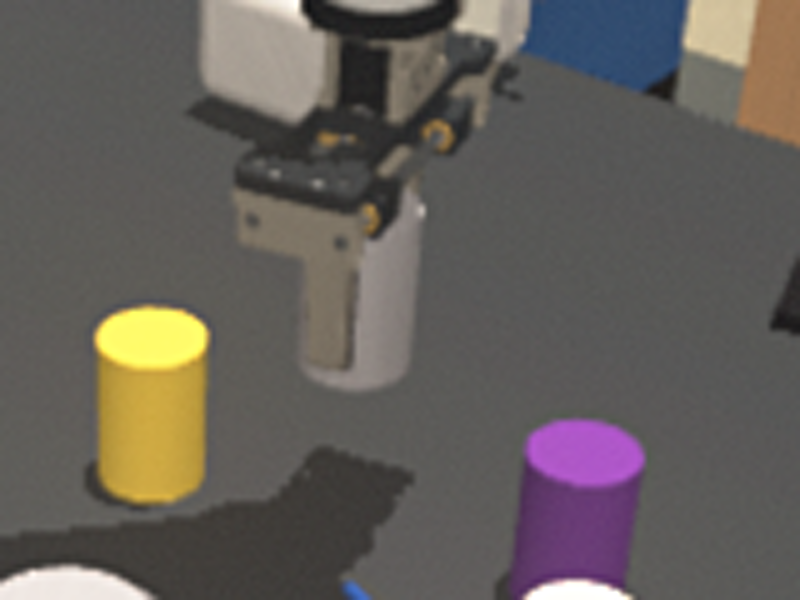

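The beaker is held cleanly and hangs upright at crop (360,300). Only yaw is available, so I'll turn it over in the grip: tip it on the shaker's deck edge, with the pads as the pivot. First I'll measure that edge.

```bash
python3 - <<'E'
from h import *
for cam in('scene','top'):
    f=np.load(cam+'1.npz'); P=pts(cam,f['d'],np.ones(f['d'].shape,bool))
    for x in(.45,.48,.5,.52,.55,.6):
        T=P[(abs(P[:,0]-x)<.006)&(P[:,1]>-.4)&(P[:,1]<-.14)]
        D=T[(T[:,2]>.076)&(T[:,2]<.1)]; L=T[(T[:,2]>.03)&(T[:,2]<.074)]
        print(cam,x,'deck y',D[:,1].min().round(4),D[:,1].max().round(4),'z',np.median(D[:,2]).round(4),'lower y',L[:,1].max().round(4) if len(L) else 0, L[:,2].max().round(3) if len(L) else 0)
s=r.read_state(); print(np.round(s['qpos'],3),s['ee_pos'])
E
```

```text
scene 0.45 deck y -0.3745 -0.1851 z 0.0814 lower y -0.3691 0.066
scene 0.48 deck y -0.3729 -0.1837 z 0.0814 lower y -0.3674 0.066
scene 0.5 deck y -0.3718 -0.1812 z 0.0821 lower y -0.3666 0.067
scene 0.52 deck y -0.3706 -0.1799 z 0.0816 lower y -0.3651 0.067
scene 0.55 deck y -0.3685 -0.1789 z 0.0814 lower y -0.3627 0.068
scene 0.6 deck y -0.3653 -0.1764 z 0.0812 lower y -0.3604 0.067
top 0.45 deck y -0.3746 -0.1847 z 0.0802 lower y -0.1792 0.067
top 0.48 deck y -0.3738 -0.1826 z 0.0801 lower y -0.1776 0.066
top 0.5 deck y -0.3722 -0.1812 z 0.0804 lower y -0.1762 0.066
top 0.52 deck y -0.3705 -0.1808 z 0.0802 lower y -0.1749 0.067
top 0.55 deck y -0.3696 -0.179 z 0.0803 lower y -0.1731 0.066
top 0.6 deck y -0.3667 -0.1756 z 0.0801 lower y -0.1702 0.067
[-0.257  0.451 -0.417  1.911  0.242  0.83  -2.127] [0.47105643 0.27584105 0.12447601]
```

Emit:
{"method": "apply_moves", "body": {"increments": [0.002,-0.015,0.01,0.04,0.004,-0.035,0.02,0.11,0.006,-0.06,0.02,0.19,0.008,-0.085,0.02,0.27,0.01,-0.11,0.02,0.35,0.012,-0.135,0.02,0.43,0.014,-0.16,0.02,0.51,0.016,-0.185,0.02,0.59,0.018,-0.21,0.02,0.67,0.02,-0.235,0.02,0.75,0.022,-0.26,0.02,0.83,0.024,-0.285,0.02,0.91,0.026,-0.31,0.02,0.99,0.028,-0.335,0.02,1.07,0.028,-0.36,0.015,1.15,0.028,-0.385,0.01,1.23,0.028,-0.41,0,1.31,0.028,-0.425,-0.01,1.37,0.028,-0.432,-0.015,1.387,0.028,-0.432,-0.02,1.387]}}

```text
clock: 8.62
ee_pos: [0.4995, -0.1555, 0.1049]
tool_rot: [0.686, 0.728, -0.0, -0.001]
ft_force: [0.2, -0.8, -0.9]
gripper_width: 0.0609
grip_force: 12.0
```

Emit:
{"method": "apply_moves", "body": {"increments": [0,0,-0.005,0,0,0,-0.01,0,0.0,0.003,-0.012,0,0,0.006,-0.015,0,0,0.008,-0.018,0,0,0.01,-0.021,0,0,0.012,-0.024,0,0,0.014,-0.027,0,0,0.015,-0.031,0,0,0.016,-0.034,0,0,0.016,-0.034,0]}}

```text
clock: 10.0
ee_pos: [0.5018, -0.137, 0.0727]
tool_rot: [0.684, 0.729, 0.002, 0.001]
ft_force: [2.0, 5.3, 4.0]
gripper_width: 0.0601
grip_force: 12.0
```

```bash
python3 - <<'E'
from h import *
im,d=r.camera('scene'); save('s3.png',im,4,(100,150,290,290)); 
E
```

```text
(no output)
```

View pics/s3.png

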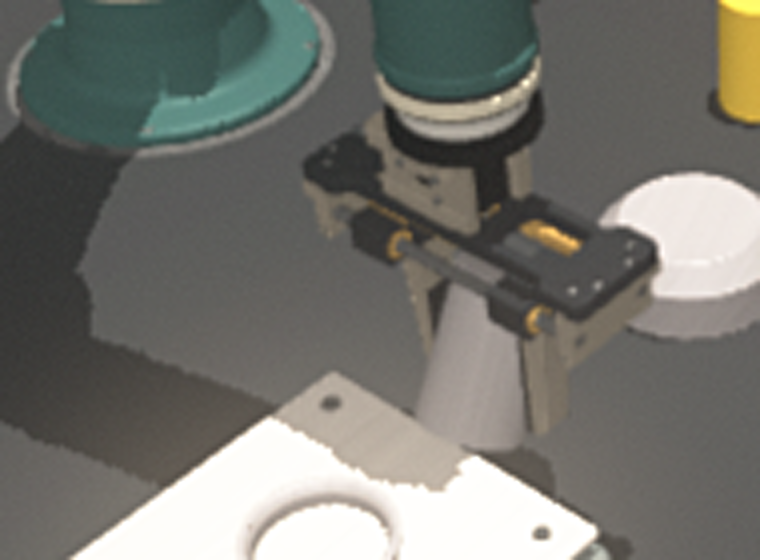

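The beaker is tilting on the deck edge as planned; its body leans at crop (480,380). Next I'll continue along the arc.

Emit:
{"method": "apply_moves", "body": {"increments": [0,0.001,-0.004,0,0,0.0015,-0.008,0,0,0.0015,-0.012,0,0,0.0015,-0.016,0,0,0.001,-0.02,0,0,0,-0.024,0,0,0,-0.024,0]}}

```text
clock: 10.92
ee_pos: [0.5025, -0.1353, 0.0483]
tool_rot: [0.684, 0.73, 0.003, 0.001]
ft_force: [3.9, 8.7, 0.9]
gripper_width: 0.0591
grip_force: 12.0
```

```bash
cat >> h.py <<'E'
def tilt():
    """beaker points near the grip in both cameras, in the y-z plane, between the fingers"""
    p=np.array(r.read_state()['ee_pos'])+[0,0,.019]
    for cam in('scene','top'):
        im,d=r.camera(cam); P=pts(cam,d,np.ones(d.shape,bool))-p
        M=P[(abs(P[:,0])<.024)&(abs(P[:,1])<.075)&(P[:,2]<.06)&(p[2]+P[:,2]>.01)]
        M=M[~((M[:,1]+p[1]<-.168)&(M[:,2]+p[2]<.1))]
        g=np.round(M[np.argsort(M[:,1])][::max(1,len(M)//25)]*1000).astype(int)
        print(cam,len(M),' '.join(f'({a},{b},{c})' for a,b,c in g))
    return im
E
python3 - <<'E'
from h import *
tilt()
im,d=r.camera('scene'); save('s4.png',im,4,(100,150,290,290)) 
E
```

```text
scene 339 (0,-33,32) (16,-32,24) (18,-30,28) (22,-29,23) (17,-27,25) (10,-26,29) (4,-25,38) (-13,-24,33) (8,-23,39) (0,-21,36) (-4,-20,38) (0,-19,37) (-13,-18,34) (16,-16,39) (17,-15,31) (16,-14,35) (23,-13,30) (-4,-11,44) (15,-10,37) (-17,-9,37) (10,-8,44) (23,-6,36) (-14,-5,45) (-7,-3,45) (-24,3,39) (-21,11,47) (-19,15,53)
top 520 (-23,20,52) (20,24,54) (19,28,56) (-5,30,59) (-9,31,56) (-8,32,52) (-4,33,57) (11,34,52) (-12,35,49) (-23,37,45) (1,37,49) (-1,38,45) (-14,40,41) (20,40,46) (17,42,41) (-18,43,38) (-21,44,35) (9,45,40) (20,46,33) (-3,47,31) (-13,48,27) (22,49,31) (5,50,27) (14,52,21) (-9,53,21) (0,55,17)
```

View pics/s4.png

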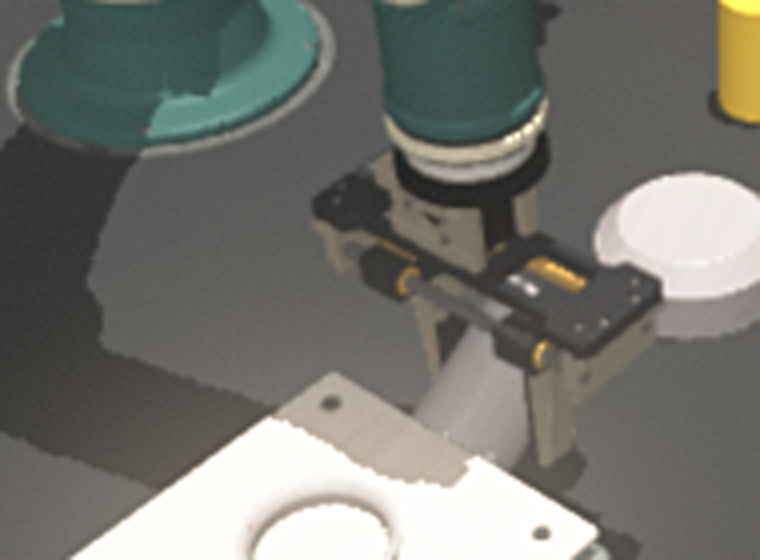

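Base-face points give a tilt of about 59°. I'll back off the edge and loosen the grip so the base swings down by gravity.

Emit:
{"method": "apply_moves", "body": {"increments": [0,0.008,0,0,0,0.02,0.004,0,0,0.034,0.01,0,0,0.04,0.016,0,0,0.04,0.016,0]}}

```text
clock: 11.7
ee_pos: [0.5002, -0.0991, 0.0643]
tool_rot: [0.685, 0.729, 0.0, 0.001]
ft_force: [-0.1, -0.3, -1.3]
gripper_width: 0.059
grip_force: 12.0
```

Emit:
{"method": "apply_moves", "body": {"increments": [0,0,0,0,0,0,0,0,0,0,0,0,0,0,0,0], "force": 6}}

```text
clock: 12.2
ee_pos: [0.4996, -0.0997, 0.0634]
tool_rot: [0.685, 0.728, -0.0, -0.0]
ft_force: [0.2, -0.5, -1.5]
gripper_width: 0.0592
grip_force: 6.0
```

```bash
python3 - <<'E'
from h import *
tilt()
E
```

```text
scene 519 (-6,-50,19) (15,-46,20) (-12,-44,20) (-19,-41,14) (12,-39,25) (-16,-37,19) (10,-35,27) (14,-33,25) (21,-31,23) (-14,-30,26) (-21,-28,-17) (18,-26,25) (-20,-24,-19) (1,-22,35) (-14,-21,-23) (18,-19,32) (-4,-18,-28) (3,-16,-28) (-4,-15,39) (12,-12,38) (10,-10,41) (-4,-8,46) (6,-6,44) (1,-4,46) (-5,-1,49) (-10,11,55)
top 493 (-23,22,52) (23,28,49) (-8,30,58) (-6,31,54) (17,32,58) (23,33,51) (-13,34,52) (16,35,53) (8,36,48) (-14,37,48) (21,38,49) (5,39,46) (-10,40,41) (24,41,45) (0,42,43) (-5,43,36) (-24,45,32) (11,45,35) (1,47,31) (-18,48,27) (15,48,30) (-2,50,28) (-14,51,23) (14,52,25) (12,53,22) (2,55,21)
```

The friction holds it at about 59°, so I'll finish the turn on the deck. First I press the lower mouth corner on the deck while dragging +y, to bring it horizontal.

Emit:
{"method": "apply_moves", "body": {"increments": [0,0,0.03,0,0,-0.01,0.06,0,0,-0.04,0.065,0,0,-0.07,0.065,0,0,-0.0905,0.06,0,0,-0.0905,0.05,0,0,-0.0905,0.042,0,0,-0.088,0.04,0,0,-0.085,0.0385,0,0,-0.082,0.037,0,0,-0.079,0.0355,0,0,-0.075,0.033,0,0,-0.071,0.03,0,0,-0.067,0.0275,0,0,-0.066,0.0275,0], "force": 8}}

```text
clock: 14.18
ee_pos: [0.4995, -0.1651, 0.0909]
tool_rot: [0.685, 0.729, -0.0, -0.0]
ft_force: [-0.1, 0.6, -1.4]
gripper_width: 0.0586
grip_force: 8.0
```

```bash
python3 - <<'E'
from h import *
tilt()
im,d=r.camera('scene'); save('s5.png',im,4,(100,150,290,290)) 
E
```

```text
scene 478 (5,-49,29) (6,-46,28) (-21,-43,12) (13,-42,26) (22,-40,25) (7,-38,31) (11,-36,32) (-13,-34,29) (15,-32,32) (-18,-30,27) (17,-29,30) (22,-27,22) (24,-25,24) (-16,-24,31) (1,-22,40) (-7,-20,39) (11,-17,37) (-5,-16,38) (-8,-14,40) (-10,-12,40) (18,-10,37) (-2,-8,43) (-13,-6,42) (-1,-3,45) (-7,9,52) (-13,31,58)
top 696 (-21,17,44) (-9,21,56) (-2,23,56) (6,25,57) (-4,26,57) (-8,28,57) (-3,30,59) (-22,32,52) (12,34,57) (-6,35,54) (-15,37,51) (-7,38,48) (-17,39,45) (-8,40,41) (1,41,39) (-19,42,35) (15,43,41) (0,45,39) (13,45,34) (22,47,31) (9,48,28) (7,49,26) (13,50,22) (15,52,19) (12,53,16) (12,54,14)
```

View pics/s5.png

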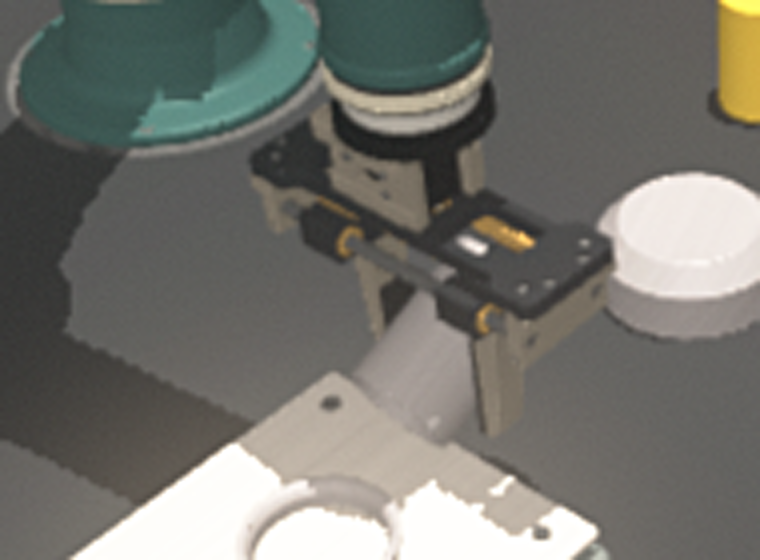

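It has only reached about 62–65°, and it may have shifted in the pads. I'll fit the beaker as a cylinder to the point clouds to see exactly how it sits in the grip.

```bash
cat >> h.py <<'E'
from scipy.optimize import least_squares
def fit(th0=60,R=.075,zmax=.058,frame=None):
    """theta: 0 mouth-down, 180 mouth-up; c = beaker centre relative to grip point (y,z), m"""
    p=np.array(r.read_state()['ee_pos'])+[0,0,.019]; Q=[]
    for cam in('scene','top'):
        im,d=r.camera(cam); P=pts(cam,d,np.ones(d.shape,bool))
        k=(P[:,2]>.006)&~((P[:,1]<-.168)&(P[:,2]<.086))
        P=P[k]-p; yaw=.06; c,s=np.cos(yaw),np.sin(yaw)
        P=np.c_[c*P[:,0]+s*P[:,1],-s*P[:,0]+c*P[:,1],P[:,2]]
        Q.append(P[(abs(P[:,0])<.025)&(abs(P[:,1])<R)&(P[:,2]<zmax)&(P[:,2]>-.075)])
    Q=np.vstack(Q)
    def res(v):
        a=np.array([np.sin(v[0]),np.cos(v[0])]); n=np.array([-a[1],a[0]])
        D=Q[:,1:]-v[1:3]; q=np.hypot(Q[:,0]-v[3],D@n)-.03; w=abs(D@a)-.045
        return np.where((q>0)&(w>0),np.hypot(q,w),np.maximum(q,w))
    best=min((least_squares(res,[np.radians(t),.013*np.sin(np.radians(t)),.013*np.cos(np.radians(t)),0],loss='cauchy',f_scale=.0015) for t in (th0-25,th0,th0+25)),key=lambda o:o.cost)
    v=best.x; a=np.array([np.sin(v[0]),np.cos(v[0])]); n=np.array([-a[1],a[0]]); g=-v[1:3]
    print('n',len(Q),'inl',np.mean(abs(res(v))<.003).round(2),'theta',np.degrees(v[0]).round(1),'centre yz',v[1:3].round(4),'grip from base d',(.045-g@a).round(4),'perp',(g@n).round(4),'dx',v[3].round(4))
    return v
E
python3 -c "
from h import *
fit(65)"
```

```text
n 1270 inl 0.94 theta 66.5 centre yz [0.0035 0.0163] grip from base d 0.0547 perp -0.0135 dx 0.001
```

The fit gives θ = 66.5°, with the grip 13.5 mm below the axis. The lever arm at the mouth corner is now good, so I'll continue around the deck edge with a lighter grip.

Emit:
{"method": "apply_moves", "body": {"increments": [0,0.002,-0.002,0,0,0.0045,-0.0046,0,0,0.006,-0.0075,0,0,0.008,-0.0105,0,0,0.01,-0.0133,0,0,0.0115,-0.0157,0,0,0.013,-0.0182,0,0,0.0145,-0.0206,0,0,0.0145,-0.0206,0], "force": 6}}

```text
clock: 15.55
ee_pos: [0.4998, -0.1509, 0.0703]
tool_rot: [0.685, 0.728, 0.0, -0.0]
ft_force: [0.1, 2.3, 0.9]
gripper_width: 0.0582
grip_force: 6.0
```

```bash
python3 -c "
from h import *
fit(95)"
```

```text
n 1104 inl 0.9 theta 103.7 centre yz [0.0069 0.0146] grip from base d 0.0483 perp -0.0158 dx 0.0018
```

Now at θ = 104°. I'll continue the arc to about 160°.

Emit:
{"method": "apply_moves", "body": {"increments": [0,0.001,-0.003,0,0,0.0015,-0.006,0,0,0.0015,-0.009,0,0,0.001,-0.012,0,0,0.0005,-0.015,0,0,0,-0.0175,0,0,-0.001,-0.02,0,0,-0.002,-0.0225,0,0,-0.003,-0.025,0,0,-0.0045,-0.0275,0,0,-0.006,-0.03,0,0,-0.006,-0.03,0]}}

```text
clock: 17.15
ee_pos: [0.4999, -0.1552, 0.04]
tool_rot: [0.685, 0.729, 0.001, -0.001]
ft_force: [0.4, 7.3, 0.1]
gripper_width: 0.0584
grip_force: 6.0
```

```bash
python3 -c "
from h import *
fit(150)"
```

```text
n 1017 inl 0.89 theta 148.1 centre yz [0.0147 0.0106] grip from base d 0.0438 perp -0.018 dx 0.0012
```

Emit:
{"method": "apply_moves", "body": {"increments": [0,-0.001,-0.003,0,0,-0.0025,-0.006,0,0,-0.004,-0.009,0,0,-0.0055,-0.01,0,0,-0.0065,-0.01,0,0,-0.0065,-0.01,0]}}

```text
clock: 18.0
ee_pos: [0.5002, -0.161, 0.0303]
tool_rot: [0.684, 0.729, 0.001, -0.001]
ft_force: [0.1, 7.7, 2.1]
gripper_width: 0.0584
grip_force: 6.0
```

```bash
python3 -c "
from h import *
fit(165)"
```

```text
n 780 inl 0.9 theta 164.6 centre yz [0.0155 0.012 ] grip from base d 0.0375 perp -0.0181 dx 0.0008
```

Emit:
{"method": "apply_moves", "body": {"increments": [0,0.01,0.005,0,0,0.03,0.012,0,0,0.05,0.012,0,0,0.05,0.005,0,0,0.05,-0.002,0,0,0.05,-0.007,0,0,0.051,-0.0095,0,0,0.053,-0.0105,0,0,0.056,-0.011,0,0,0.059,-0.0115,0,0,0.062,-0.012,0,0,0.065,-0.0125,0,0,0.067,-0.0125,0]}}

```text
clock: 19.73
ee_pos: [0.4999, -0.0963, 0.0179]
tool_rot: [0.685, 0.728, 0.0, 0.0]
ft_force: [-0.7, -0.5, -1.0]
gripper_width: 0.0585
grip_force: 6.0
```

```bash
python3 -c "
from h import *
fit(175)
im,d=r.camera('scene'); save('s6.png',im,4,(130,130,320,270))"
```

```text
n 757 inl 0.93 theta 175.5 centre yz [0.0143 0.015 ] grip from base d 0.0312 perp -0.0155 dx 0.0015
```

View pics/s6.png

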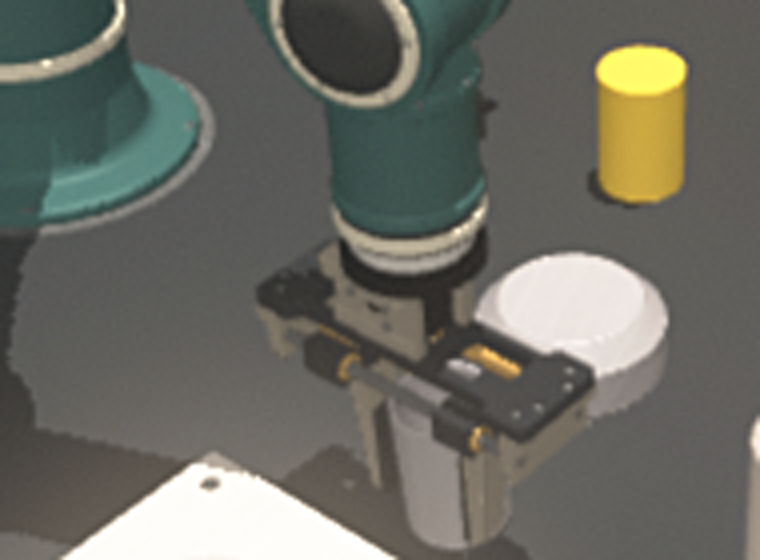

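θ is 175.5°, mouth-up and hovering about 4 mm over the bench. I'll lower it until it sits flat.

Emit:
{"method": "apply_moves", "body": {"increments": [0,0,-0.002,0,0,0.0,-0.004,0,0,0.002,-0.005,0,0,0.004,-0.006,0,0,0.006,-0.007,0,0,0.008,-0.0075,0,0,0.008,-0.0075,0]}}

```text
clock: 20.75
ee_pos: [0.5003, -0.0906, 0.0112]
tool_rot: [0.686, 0.728, -0.001, 0.001]
ft_force: [-0.8, -4.7, 6.0]
gripper_width: 0.0582
grip_force: 6.0
```

```bash
python3 -c "
from h import *
fit(175)"
```

```text
n 547 inl 0.9 theta 180.0 centre yz [0.0145 0.0117] grip from base d 0.0333 perp -0.0145 dx 0.0017
```

It is upright and seated on the bench. I'll relieve the load and release it gently.

Emit:
{"method": "apply_moves", "body": {"increments": [0,-0.001,0.0005,0,0,-0.002,0.001,0,0,-0.002,0.001,0], "force": 3}}

```text
clock: 21.22
ee_pos: [0.4994, -0.0903, 0.0112]
tool_rot: [0.685, 0.728, -0.0, -0.0]
ft_force: [0.0, -0.3, -1.4]
gripper_width: 0.0583
grip_force: 3.0
```

Emit:
{"method": "apply_moves", "body": {"increments": [0,0,0,0,0,0,0,0,0,0,0,0,0,0,0,0], "claw": 0.85}}

```text
clock: 21.72
ee_pos: [0.4998, -0.0905, 0.0115]
tool_rot: [0.685, 0.728, 0.0, 0.0]
ft_force: [-0.1, -0.6, 0.4]
gripper_width: 0.078
grip_force: 0.0
```

```bash
python3 -c "
from h import *
fit(180)"
```

```text
n 611 inl 0.89 theta 179.5 centre yz [0.0147 0.0122] grip from base d 0.033 perp -0.0148 dx 0.0012
```

It stands free. Now I'll recentre on it and regrip for the placing.

Emit:
{"method": "apply_moves", "body": {"increments": [0,0.007,0.01,0,0,0.0147,0.02,0,0,0.0147,0.025,0,0,0.0147,0.025,0]}}

```text
clock: 22.32
ee_pos: [0.5002, -0.0759, 0.0372]
tool_rot: [0.685, 0.728, 0.0, 0.001]
ft_force: [0.2, -0.8, -0.1]
gripper_width: 0.0782
grip_force: 0.0
```

Emit:
{"method": "apply_moves", "body": {"increments": [0,0,0,0,0,0,0,0,0,0,0,0,0,0,0,0,0,0,0,0,0,0,0,0], "claw": 0, "force": 15}}

```text
clock: 23.08
ee_pos: [0.4997, -0.0757, 0.0364]
tool_rot: [0.685, 0.728, 0.0, -0.0]
ft_force: [-0.5, 0.8, -0.9]
gripper_width: 0.0586
grip_force: 15.0
```

Emit:
{"method": "apply_moves", "body": {"increments": [0,0,0.01,0,0,0,0.03,0,0,0,0.06,0,0,0,0.09,0,0,0,0.12,0,0,0,0.13,0,0,0,0.13,0]}}

```text
clock: 23.95
ee_pos: [0.4998, -0.076, 0.1668]
tool_rot: [0.685, 0.728, 0.0, 0.001]
ft_force: [-0.8, 0.7, -2.3]
gripper_width: 0.0589
grip_force: 15.0
```

```bash
python3 -c "
from h import *
fit(180)
im,d=r.camera('scene'); save('s7.png',im,4,(150,100,320,240))"
```

```text
n 980 inl 0.9 theta 179.3 centre yz [ 0.0002 -0.0081] grip from base d 0.0531 perp -0.0001 dx 0.0019
```

View pics/s7.png

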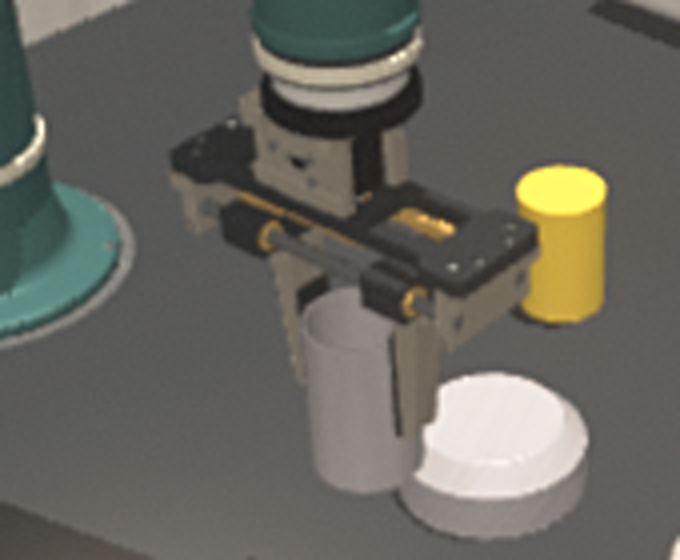

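The beaker hangs mouth-up and centred, with its open mouth at crop (355,310). I'll carry it over the ring and check the alignment there.

Emit:
{"method": "apply_moves", "body": {"increments": [0.002,-0.02,0,0,0.005,-0.045,0,0,0.01,-0.07,0,0,0.013,-0.095,0,0,0.016,-0.12,0,0,0.02,-0.145,0,0,0.024,-0.17,0,0,0.0264,-0.19,0,0,0.0264,-0.1994,0,0,0.0264,-0.1994,-0.008,0,0.0264,-0.1994,-0.013,0,0.0264,-0.1994,-0.013,0]}}

```text
clock: 25.6
ee_pos: [0.5259, -0.2741, 0.1528]
tool_rot: [0.685, 0.729, -0.0, -0.001]
ft_force: [-0.2, 0.3, -0.7]
gripper_width: 0.0588
grip_force: 15.0
```

```bash
python3 - <<'E'
from h import *
p=np.array(r.read_state()['ee_pos']); print(p)
for cam in('scene','top'):
    im,d=r.camera(cam); P=pts(cam,d,np.ones(d.shape,bool))
    rr=np.hypot(P[:,0]-.527,P[:,1]+.275)
    B=P[(rr<.045)&(P[:,2]>.118)&(P[:,2]<.127)]   # beaker wall below the fingertips
    f=least_squares(lambda v:np.hypot(B[:,0]-v[0],B[:,1]-v[1])-.03,p[:2],loss='cauchy',f_scale=.001)
    print(cam,'beaker',len(B),f.x.round(4),np.median(abs(f.fun)).round(4))
    g=np.load(cam+'1.npz'); P=pts(cam,g['d'],np.ones(g['d'].shape,bool)); rr=np.hypot(P[:,0]-.527,P[:,1]+.275)
    T=P[(rr<.05)&(P[:,2]>.0915)&(P[:,2]<.1)]
    f=least_squares(lambda v:np.hypot(T[:,0]-v[0],T[:,1]-v[1])-.038,[.527,-.275],loss='cauchy',f_scale=.002)
    print(cam,'ring',len(T),f.x.round(4),np.median(abs(f.fun)).round(4))
im,d=r.camera('scene'); save('s8.png',im,4,(100,180,270,320))
E
```

```text
[ 0.52585311 -0.27405451  0.15284915]
scene beaker 111 [ 0.526  -0.2737] 0.0005
scene ring 315 [ 0.528  -0.2752] 0.0015
top beaker 266 [ 0.5289 -0.2658] 0.0044
top ring 396 [ 0.5268 -0.2748] 0.0015
```

View pics/s8.png

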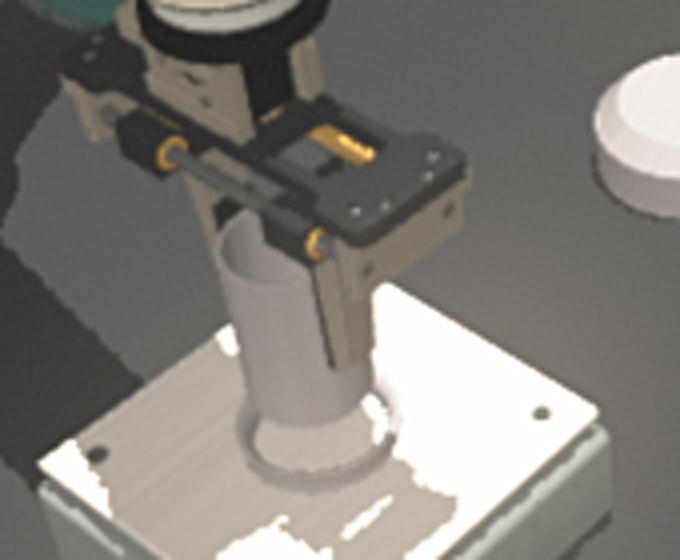

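The beaker hangs over the ring (crop 315,430), aligned to about 1 mm. Lowering slowly.

Emit:
{"method": "apply_moves", "body": {"increments": [0.001,-0.0003,0,0,0.001,-0.0003,-0.006,0,0.001,-0.0003,-0.012,0,0.001,-0.0003,-0.017,0,0.001,-0.0003,-0.021,0,0.001,-0.0003,-0.025,0,0.001,-0.0003,-0.028,0,0.001,-0.0003,-0.031,0,0.001,-0.0003,-0.033,0,0.001,-0.0003,-0.0345,0,0.001,-0.0003,-0.036,0,0.001,-0.0003,-0.037,0,0.001,-0.0003,-0.037,0]}}

```text
clock: 27.38
ee_pos: [0.5271, -0.2755, 0.1164]
tool_rot: [0.685, 0.728, -0.0, -0.0]
ft_force: [0.2, -0.1, -0.8]
gripper_width: 0.0586
grip_force: 15.0
```

Emit:
{"method": "apply_moves", "body": {"increments": [0,0,-0.0005,0,0,0,-0.001,0,0,0,-0.0015,0,0,0,-0.0015,0], "force": 6}}

```text
clock: 27.88
ee_pos: [0.5272, -0.2756, 0.1162]
tool_rot: [0.685, 0.728, -0.0, 0.0]
ft_force: [-2.6, 0.5, 7.7]
gripper_width: 0.0582
grip_force: 6.0
```

Seated: there is an upward force and it stopped at the expected height. I'll relieve, open and rise.

Emit:
{"method": "apply_moves", "body": {"increments": [0,0,0.001,0,0,0,0.001,0], "force": 3}}

```text
clock: 28.12
ee_pos: [0.5273, -0.2756, 0.1162]
tool_rot: [0.685, 0.728, 0.0, 0.0]
ft_force: [0.3, 0.6, 2.0]
gripper_width: 0.0587
grip_force: 3.0
```

Emit:
{"method": "apply_moves", "body": {"increments": [0,0,0,0,0,0,0,0,0,0,0,0,0,0,0,0,0,0,0,0,0,0,0,0], "claw": 1}}

```text
clock: 28.88
ee_pos: [0.5272, -0.2756, 0.116]
tool_rot: [0.685, 0.728, 0.0, 0.0]
ft_force: [-0.1, 0.1, -0.3]
gripper_width: 0.0918
grip_force: 0.0
```

Emit:
{"method": "apply_moves", "body": {"increments": [0,0,0.01,0,0,0,0.03,0,0,0,0.06,0,0,0,0.09,0,0,0,0.12,0,0,0.03,0.13,0,0,0.07,0.13,0,0,0.11,0.13,0,0,0.14,0.13,0,0,0.14,0.13,0]}}

```text
clock: 30.12
ee_pos: [0.5277, -0.1328, 0.2478]
tool_rot: [0.683, 0.73, 0.001, 0.001]
ft_force: [-0.1, 0.6, 0.0]
gripper_width: 0.0919
grip_force: 0.0
```

```bash
python3 - <<'E'
from h import *
im,d=r.camera('scene'); save('s9.png',im,1.4)
P=pts('scene',d,np.ones(d.shape,bool)); B=P[np.hypot(P[:,0]-.527,P[:,1]+.275)<.033]
print('rim z',np.percentile(B[:,2],[50,95,99]).round(4))
B=P[(np.hypot(P[:,0]-.527,P[:,1]+.275)<.034)&(P[:,2]>.155)]
print(cv2.minEnclosingCircle(B[:,:2].astype(np.float32)))
E
```

```text
rim z [0.1416 0.171  0.1726]
((0.5288193821907043, -0.2764037251472473), 0.031298376619815826)
```

View pics/s9.png

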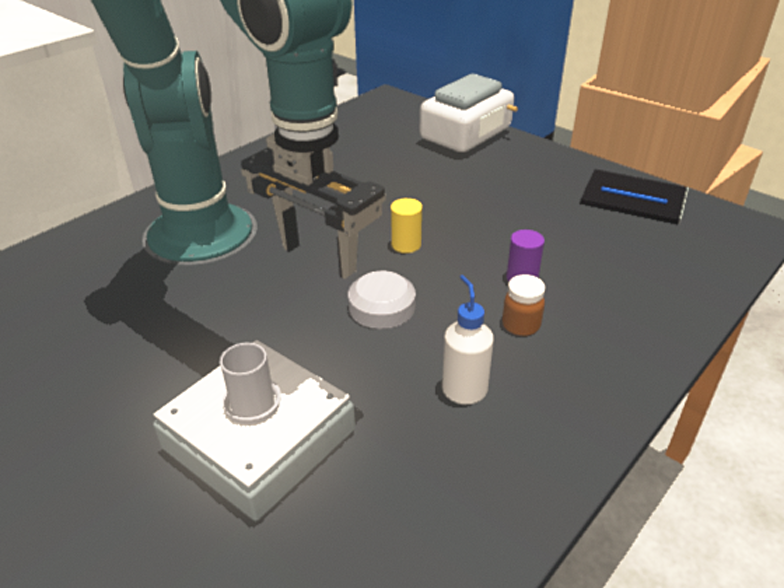

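The beaker stands mouth-up in the ring at (248,380), with its rim at about 170 mm as expected. The other things are untouched and the gripper is clear.

```bash
python3 -c "
from station import r
print(r.hand_in())"
```

```text
the job is handed in; nothing more can be done
None
```

The steel beaker now stands mouth-up in the shaker's retaining ring, flat on the deck, with the gripper clear and the other things where they were; the job is handed in at about 30 s of the 72 s allowed.

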